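Roll a sample bottle up the loader ramp and start the mixer

ROBOT

A 6-joint arm with a two-finger parallel gripper is mounted at the origin on the work surface. World frame = base frame: x ahead of the robot, y to its left, z up, the work surface at z = 0. Lengths are in m, angles in rad, forces in N, time in s.
With the tool pointing down it reaches from about 0.35 to 0.775 m from the base axis. Payload 5.5 kg.
Tool frame: the origin (TCP) lies midway between the tips of the shut fingers; the grasp point (between the pads) lies 19 mm behind it; z points along the fingers, y is the direction in which the jaws open and shut (so a half turn about z gives the same grasp; the last joint's range is limited). The gripper opens to 85 mm and grips with 20 to 120 N. Pads are 22 mm wide; open, the fingers measure 114 mm over their backs; the gripper's body (76 mm by 85 mm) begins 54 mm behind the grasp point. The pads swing forward as they close: fully open they stand 13 mm farther back than shut.
Start: joints at [-1.279, 0.313, 0.046, 1.304, 0, 1.431], TCP at [0.241, -0.522, 0.231] pointing down, gripper open.
Joint ranges: [-2.76, 2.76], [-0.86, 1.69], [-1.03, 1.26], [-2.2, 2.34], [-1.47, 1.5], [-3.14, 3.14]. Speed limits (rad/s): [2.57, 2.57, 3.14, 3.14, 3.14, 3.14].

INTERFACE

Orientations are given as a unit quaternion [w, x, y, z].
In Python, from workcell import env gives the robot as it stands.
- The arm moves only by the shell command python3 -m creep 'ROWS' [OPENING] [FORCE]. ROWS is JSON, a list of rows, each a list of 6 numbers: the shift along the tool's x, y, z in m, then the turn, a rotation vector about the tool's x, y, z in degrees. A call has exactly 8 rows; each row is the pose to reach, as a shift and turn from the pose commanded when the call began, along the tool's axes at that moment; what a row does not reach only later rows make up. A row lasts 1/10 s, in which the tool goes at most 50 mm and 8.59 degrees, less where a joint would pass 70% of its speed; a pose out of reach is approached as far as the arm can. A call with a gripper value outside its range is refused whole. OPENING is the finger opening in m, from 0 to 0.0854, set as the call begins (- or left out, the last holds). The fingers move at their own pace and stop on an object; FORCE is the grip in N (left out, the last holds). Time passes only in rows, so rows that repeat a pose let the fingers close, or fill a call up. It gives the time, the measured TCP pose, the force and the opening at its end, in the units of the state.
- env.get_state(): the state, without advancing time (a new reading comes with each control period).
- env.read_camera(name): name is "scene" or "top" or "wrist"; returns (picture, depth): 384x512x3 uint8, blue, green, red; 384x512 float32, m along the optical axis (not along the pixel's ray), 0 where there is no reading.
- env.camera_params(name): a dict with "fx", "fy", "cx", "cy" (pixels), "k1" (the pictures are not rectified: a ray, as slopes to the right and down, at radius r is drawn at 1 + k1 r^2 times it, then the intrinsics apply), "position" and "orientation" of the camera in the world. Camera axes: x right, y up, looking along -z (the intrinsics and any distortion apply to the point x, -y, -z); pixel columns grow to the right and rows downward; lengths in m; the calibration is good to about 2 mm. A picture is of the moment at which its call begins: read the wrist's pose just before it. camera_params takes no time and is no camera call; for the wrist camera it gives the pose at the moment of the call.
- env.hand_in(): hands the job in, once; it reports no verdict.
The state is a dict: "clock": time; "joint_pos": joint angles; "qvel": joint speeds; "tau": joint torques, N m; "tcp_pos": TCP position; "orientation": TCP orientation; "wrist_force": force on the tool from outside, world axes, zero at the start; "ft_torque": the same for the moment, N m; "finger_gap": finger opening in m.
Only numpy, scipy, OpenCV 4.12 (cv2) and the standard library are available. Lean on these libraries where they do the work, as an engineer would, in place of code of your own. Each camera call takes 0.05 s, during which the arm holds its last target. There are 200 camera calls.

TASK

With the fingers only, slowly roll the bottle lying at the foot of the loading ramp up to the top, staying behind it all the way so that it never runs free back down, until it drops over the crest and rests in the cradle against the stop. When it lies still there, press the round push button on top of the mixer's head and let go of it. Do not lift the bottle off the ramp, and leave the other things on the bench where they are.

Things in the scene. Friction and masses are not known exactly. Their poses are not given: they have to be found in the camera images.
- bottle: the only bottle lying on its side: smooth amber glass with paper band, white cap, 110 to 225 g. Body 50 mm diameter, 84 mm long; cap 35 mm diameter, 18 mm long. Origin on its axis, mid-body; y is its long axis, towards the cap, and lies along the ramp's y. It starts against the lip (origin 18 mm up the deck from the lip, 25 mm off the deck) and rolls back freely if nothing is behind it.
- ramp: white mixer with loading ramp, fixed, 370 x 150 mm. Origin on the bench under mid-ramp; x level, towards the high end, y across, z up. Foot at x -110 mm (deck 15 mm high), crest at x 80 (42 high), cradle falling 10 degrees from crest to stop; stop = upright face of the white head at x 135. Head 100 mm long, 134 wide, top 85 above the bench. Seated bottle: origin at x 110, 62 above the bench.
- deck: aluminium deck of the ramp, rising at 8 degrees. Origin on its surface, mid-width, at the inner face of the lip; x up the slope along the surface, y across, z square to the surface. The lip across the foot (6 mm thick) and the side rails (116 mm apart inside) stand 8 mm above the surface. Crest at x 192 mm. In this frame the seated bottle's origin is at x 224, z 16 mm.
- key_top (a point): centre of the top of the round grey push button, the key (32 mm diameter, in a 48 mm black collar) on the flat top of the mixer's head, 50 mm beyond the stop's face; 107 mm above the bench when up. Pressed straight down.
- key (a joint): travel of the key: 0 m up, 0.006 m fully down; a spring pushes it back, about 1.5 N to start and 5 N fully down. It counts as pressed beyond 0.004 m.
- reagent: standing amber bottle, 60 mm diameter, 110 mm tall, beside the ramp, on its +y side; bystander. Origin under its base.
- cup: standing clear specimen jar with white cap, 56 mm diameter, 60 mm tall, beside the ramp, on its -y side; bystander. Origin under its base.
- beaker: open glass beaker, 72 mm diameter, 95 mm tall; bystander. Origin under its base.
- tray: open steel tray 130 x 200 x 30 mm; bystander. Origin under its base.
- timer: flat white box, 60 x 75 x 22 mm; bystander. Origin under its base.
- tipbox: blue box, 85 x 120 x 60 mm; bystander. Origin under its base.
Things that resemble listed ones, but are neither listed nor needed, are in the scene too. What is shaped like the bottle but blue or red is not meant.

How it is judged:
By the outcome, as a careful person would: the job done as asked, in the order asked, and still so for the second after the job is handed in, with the robot touching nothing.
It also fails if it takes over 51 s, if anything falls off the work surface, if the arm or the gripper's body presses on something with over 40 N, if the wrist force passes 120 N, or if a joint passes its speed limit or range.

## Working session

There is one attempt and no reset: what is moved stays moved. The work goes in short steps, Python scripts to look and compute and a shell command to move; the robot and the scene stay as the last step left them, time stands still between calls to the robot, and variables do not carry over. Pictures are saved under pics/ and viewed, about 8 in all and at most 12, crops included, and the job is handed in when it is done.

```bash
ls; mkdir -p pics
cat > h.py <<'E'
import numpy as np, cv2
from scipy.spatial.transform import Rotation as R
from workcell import env
def rot(q): return R.from_quat([q[1],q[2],q[3],q[0]])
def grab(n,f):
    p=env.camera_params(n); im,d=env.read_camera(n); cv2.imwrite(f'pics/{f}.png',im); np.savez(f'pics/{f}.npz',d=d,p=np.array([p],dtype=object)); return im,d,p
def load(f):
    z=np.load(f'pics/{f}.npz',allow_pickle=True); return z['d'],z['p'][0]
def w(f,u,v,z=None):
    """pixel -> world by depth, or on plane z"""
    d,p=load(f)
    K=np.array([[p['fx'],0,p['cx']],[0,p['fy'],p['cy']],[0,0,1.]])
    a=cv2.undistortPoints(np.array([[[u,v]]],float),K,np.array([p['k1'],0,0,0.]))[0,0]
    ray=rot(p['orientation']).apply([a[0],-a[1],-1]); o=np.array(p['position'])
    if z is not None: return o+ray*(z-o[2])/ray[2]
    dd=d[int(v)-1:int(v)+2,int(u)-1:int(u)+2]; dd=dd[dd>0]
    return o+ray*np.median(dd) if len(dd) else None
E
python3 - <<'E'
from h import *
for n in('scene','top'): 
    im,d,p=grab(n,n+'0'); print(n,p)
s=env.get_state(); print(s)
E
```

```text
pics
scene {'fx': 371.4867632375616, 'fy': 371.4867632375616, 'cx': 255.05995873079252, 'cy': 196.13430915244516, 'k1': 0.010593738990778614, 'position': array([1.20079507, 0.50266922, 0.64874916]), 'orientation': array([0.38933126, 0.21327177, 0.43943571, 0.78091778])}
top {'fx': 454.1755212116767, 'fy': 454.1755212116767, 'cx': 259.44346988159407, 'cy': 194.98978719752537, 'k1': -0.17658886611829114, 'position': array([ 0.33203286, -0.02378417,  1.57641169]), 'orientation': array([-0.69979319, -0.03582735,  0.03951439,  0.71235139])}
{'clock': 0.1, 'joint_pos': array([-1.27862562e+00,  3.13920309e-01,  4.50781011e-02,  1.30361037e+00,
       -3.37068991e-05,  1.43121746e+00]), 'qvel': array([-0.0011296 , -0.00280041,  0.00242333,  0.00021827,  0.00138219,
        0.00135166]), 'tau': array([ 2.26897224e-03, -4.81725097e+01,  2.99244958e+01,  1.26674978e-02,
       -1.42610143e-04,  1.54701542e-06]), 'tcp_pos': array([ 0.24047163, -0.5217857 ,  0.23049497]), 'orientation': array([-8.24433729e-04,  9.76789050e-01,  2.14201930e-01, -7.99258800e-05]), 'wrist_force': array([ 0.97892699, -0.03521179,  0.28065523]), 'ft_torque': array([-0.02249533,  0.01494643, -0.03017061]), 'finger_gap': 0.08554284399970426}
```

View pics/top0.png

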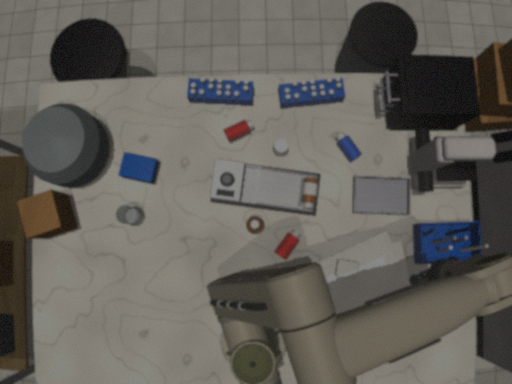

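View pics/scene0.png

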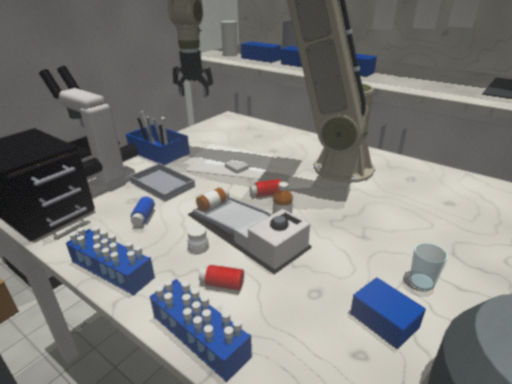

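The top view shows the ramp at (210..320, 160..213): head on the left with its key at (227,179), the amber bottle on the right at (311,192). I'll enlarge that area.

Run:
```python
from h import *
im=cv2.imread('pics/top0.png')
cv2.imwrite('pics/top0c.png',cv2.resize(im[145:245,200:330],None,fx=6,fy=6,interpolation=cv2.INTER_CUBIC))
for n,u,v in [('key',227,179),('bottle',311,192),('head1',215,170),('deck',270,187),('reag',255,225),('cup',281,147),('ramp BR',318,214),('bench',200,230),('red',288,245)]: print(n,w('top0',u,v))
```

```text
key [0.54385694 0.0723233  0.10531876]
bottle [ 0.50051555 -0.20620189  0.06704768]
head1 [0.57784083 0.11341165 0.08461728]
deck [ 0.52329579 -0.06981413  0.03859658]
reag [ 0.39181521 -0.01676055  0.1084316 ]
cup [ 0.65775747 -0.10965458  0.05766678]
ramp BR [ 0.43018187 -0.23617888  0.00298298]
bench [ 3.81948952e-01  1.75168665e-01 -7.33221033e-06]
red [ 0.32509431 -0.12587903  0.0499272 ]
```

View pics/top0c.png

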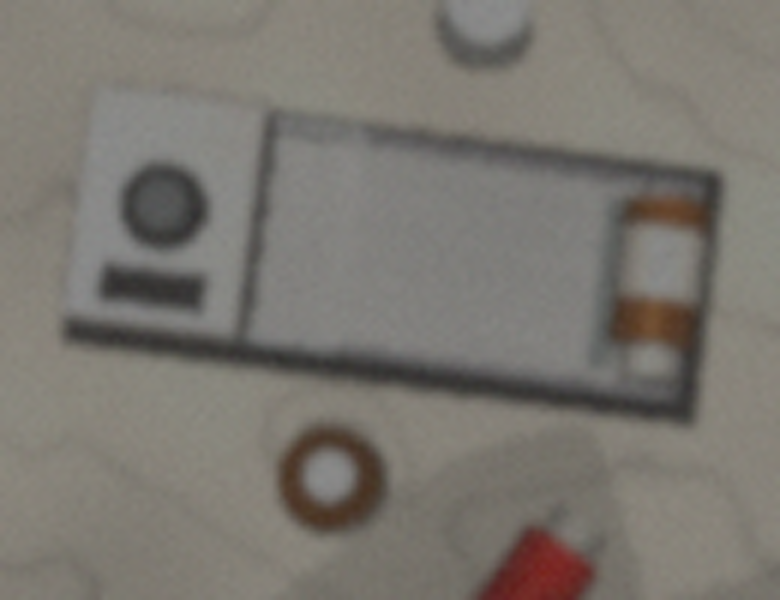

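The crop shows key (163,207), the stop's top edge (270,112)–(240,340), foot edge (718,175)–(690,418), bottle body centre about (662,265) with the cap at (655,360), i.e. ramp +y points at the robot. Now I fit the ramp frame.

```bash
cat > fit.py <<'E'
from h import *
c=lambda u,v,z:w('top0',200+(u-2.5)/6,145+(v-2.5)/6,z)
# base edge +y side, at z~0..; stop top edge; key; bottle
print('base edge',c(65,342,0),c(690,420,0)); print('stop',c(270,112,.085),c(240,340,.085))
print('key',c(163,207,.107)); print('bottle end/cap',c(668,198,.045),c(656,342,.045),c(654,376,.045))
print('foot',c(720,175,.02),c(690,418,.02)); print('head top far corners',c(98,90,.085),c(67,322,.085))
# depth fit of deck plane
d,p=load('top0')
P=[w('top0',u,v) for u in range(252,298,3) for v in range(172,201,3)]
P=np.array([q for q in P if q is not None]); A=np.c_[P[:,:2],np.ones(len(P))]
k=np.linalg.lstsq(A,P[:,2],rcond=None)[0]; r=A@k-P[:,2]; ok=abs(r)<.004; k=np.linalg.lstsq(A[ok],P[ok,2],rcond=None)[0]
print('deck slope deg',np.degrees(np.arctan(np.hypot(*k[:2]))),'dir',np.degrees(np.arctan2(k[1],k[0])),ok.mean(),k)
E
python3 fit.py
```

```text
base edge [0.48049745 0.1380105  0.        ] [ 0.42856602 -0.22453449  0.        ]
stop [0.59871369 0.01455697 0.085     ] [0.47193512 0.03285641 0.085     ]
key [0.54335473 0.0730344  0.107     ]
bottle end/cap [ 0.55252119 -0.2101184   0.045     ] [ 0.47037004 -0.20077863  0.045     ] [ 0.45110344 -0.19908711  0.045     ]
foot [ 0.56911159 -0.24389491  0.02      ] [ 0.42849048 -0.22202104  0.02      ]
head top far corners [0.61294501 0.11012181 0.085     ] [0.48353769 0.12810432 0.085     ]
deck slope deg 6.936569272583697 dir 79.68570810662361 0.93125 [0.0217831  0.11969496 0.03250034]
```

```bash
python3 -m creep '[[0.03,-0.011,0.005,0,0,-5],[0.075,-0.027,0.015,0,0,-12.5],[0.12,-0.044,0.025,0,0,-20.5],[0.165,-0.06,0.04,0,0,-28.5],[0.21,-0.077,0.05,0,0,-36.5],[0.255,-0.094,0.06,0,0,-44.5],[0.305,-0.112,0.07,0,0,-51],[0.3486,-0.1279,0.08,0,0,-57.1]]' 0.045 40 && python3 -m creep '[[0,0,0,0,0,0],[0,0,0,0,0,0],[0,0,0,0,0,0],[0,0,0,0,0,0],[0,0,0,0,0,0],[0,0,0,0,0,0],[0,0,0,0,0,0],[0,0,0,0,0,0]]'
python3 - <<'E'
from h import *
s=env.get_state();print(s['tcp_pos'],np.degrees(np.arctan2(*rot(s['orientation']).as_matrix()[[1,0],0])),rot(s['orientation']).as_matrix()[:,2])
im,d,p=grab('wrist','w0')
E
```

```text
clock: 0.9
tcp_pos: [0.5037, -0.2596, 0.1511]
orientation: [0.0, 0.754, 0.657, -0.0]
wrist_force: [0.6, -1.1, 0.1]
finger_gap: 0.0449
clock: 1.7
tcp_pos: [0.5025, -0.2616, 0.1518]
orientation: [0.0, 0.756, 0.655, 0.0]
wrist_force: [-0.3, -0.4, 1.0]
finger_gap: 0.0452
[ 0.502456   -0.26163562  0.15176257] 81.79930043478765 [ 1.86062478e-04 -1.99337870e-04 -9.99999963e-01]
```

View pics/w0.png

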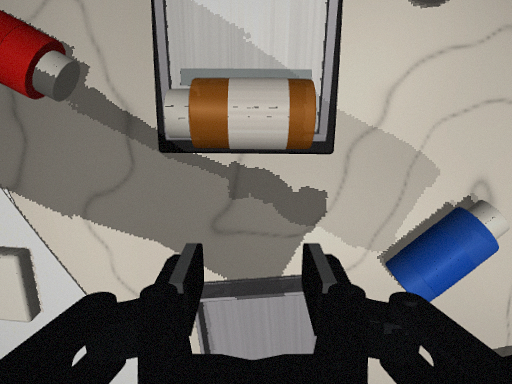

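The wrist view shows the bottle body from columns 190 to 317 (centre 253) and the fingers centred at 253, with the ramp square to the picture. The bottle's lower edge is at row ~150 and the lip at ~152. I'll check positions.

Run:
```python
from h import *
for n,u,v,z in [('btop',255,108,None),('b left',195,112,None),('b right',312,112,None),('lip L',163,152,.02),('lip R',332,152,.02),('rim depth',300,152,None),('fingL',190,246,None),('fingR',316,246,None),('rear edge',255,149,None)]: print(n,w('w0',u,v,z))
```

```text
btop [ 0.51342856 -0.19721963  0.06727181]
b left [ 0.47438453 -0.19399697  0.06715652]
b right [ 0.54983765 -0.2049174   0.06737639]
lip L [ 0.43469334 -0.22200603  0.02      ]
lip R [ 0.57061586 -0.2417621   0.02      ]
rim depth [ 0.54625328 -0.24032891  0.00728968]
fingL [ 0.47733367 -0.24735288  0.16036937]
fingR [ 0.53076675 -0.25458724  0.16148976]
rear edge [ 0.50888202 -0.2322262   0.00848407]
```

```bash
python3 -m creep '[[0,0,0.012,0,0,0],[0,0,0.033,0,0,0],[0,0,0.057,0,0,0],[0,0,0.081,0,0,0],[0,0,0.103,0,0,0],[0,0,0.119,0,0,0],[0,0,0.128,0,0,0],[0,0,0.128,0,0,0]]'
python3 -m creep '[[0.001,0,0,0,0,0],[0.002,0,0,0,0,0],[0.004,0,0,0,0,0],[0.006,0,0,0,0,0],[0.008,0,0,0,0,0],[0.01,0,0,0,0,0],[0.012,0,0,0,0,0],[0.014,0,0,0,0,0]]'
python3 - <<'E'
from h import *
print(env.get_state()['tcp_pos']); grab('wrist','w1'); print(w('w1',255,100),w('w1',215,130))
E
```

```text
clock: 2.55
tcp_pos: [0.5015, -0.2604, 0.0218]
orientation: [-0.002, 0.756, 0.655, -0.0]
wrist_force: [-1.4, 0.4, 0.5]
finger_gap: 0.0449
clock: 3.35
tcp_pos: [0.5046, -0.2472, 0.0236]
orientation: [0.0, 0.756, 0.655, -0.0]
wrist_force: [-0.6, 0.7, 0.1]
finger_gap: 0.0447
[ 0.50463705 -0.24720911  0.02361059]
[ 0.51557275 -0.17706854  0.04460026] [ 0.50225021 -0.18392972  0.06207382]
```

View pics/w1.png

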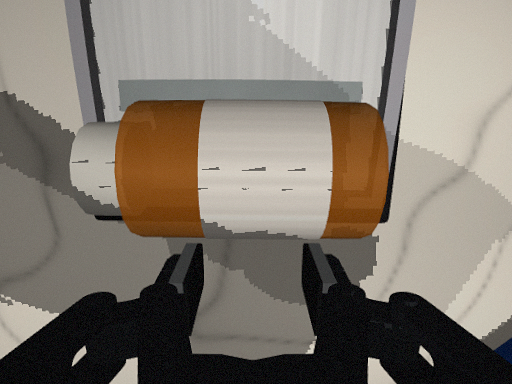

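Fingers sit centred about 6 mm behind the bottle, above the lip. I start the push at 30 mm/s parallel to the deck.

```bash
python3 -m creep '[[0.002,0,0,0,0,0],[0.004,0,0,0,0,0],[0.006,0,0,0,0,0],[0.008,0,-0.0003,0,0,0],[0.01,0,-0.0006,0,0,0],[0.0125,0,-0.001,0,0,0],[0.015,0,-0.0013,0,0,0],[0.018,0,-0.0017,0,0,0]]'
python3 -m creep '[[0.003,0,-0.0004,0,0,0],[0.006,0,-0.0008,0,0,0],[0.009,0,-0.0013,0,0,0],[0.012,0,-0.0017,0,0,0],[0.015,0,-0.0021,0,0,0],[0.018,0,-0.0025,0,0,0],[0.021,0,-0.003,0,0,0],[0.024,0,-0.0034,0,0,0]]'
python3 - <<'E'
from h import *
print(env.get_state()['tcp_pos']); grab('wrist','w2')
E
```

```text
clock: 4.2
tcp_pos: [0.5074, -0.2297, 0.0255]
orientation: [0.0, 0.756, 0.655, -0.0]
wrist_force: [0.1, -0.6, -0.4]
finger_gap: 0.0448
clock: 5.0
tcp_pos: [0.5106, -0.2056, 0.0288]
orientation: [0.0, 0.756, 0.655, -0.0]
wrist_force: [-0.5, -1.1, 0.0]
finger_gap: 0.0448
[ 0.51060448 -0.20561706  0.02876674]
```

View pics/w2.png

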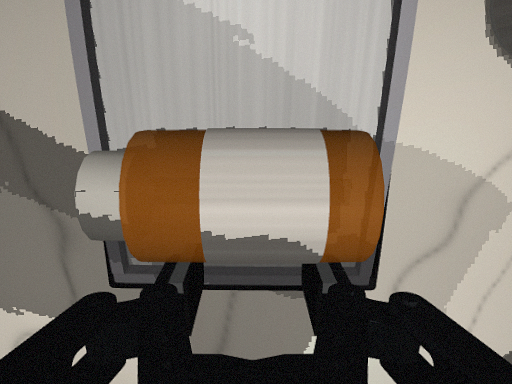

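The bottle (columns 120–382, square to the rails) lies against both fingertips and is past the lip. I keep going.

```bash
python3 -m creep '[[0.003,0,-0.0004,0,0,0],[0.006,0,-0.0008,0,0,0],[0.009,0,-0.0013,0,0,0],[0.012,0,-0.0017,0,0,0],[0.015,0,-0.0021,0,0,0],[0.018,0,-0.0025,0,0,0],[0.021,0,-0.003,0,0,0],[0.024,0,-0.0034,0,0,0]]'
python3 -m creep '[[0.003,0,-0.0004,0,0,0],[0.006,0,-0.0008,0,0,0],[0.009,0,-0.0013,0,0,0],[0.012,0,-0.0017,0,0,0],[0.015,0,-0.0021,0,0,0],[0.018,0,-0.0025,0,0,0],[0.021,0,-0.003,0,0,0],[0.024,0,-0.0034,0,0,0]]'
python3 -m creep '[[0.003,0,-0.0004,0,0,0],[0.006,0,-0.0008,0,0,0],[0.009,0,-0.0013,0,0,0],[0.012,0,-0.0017,0,0,0],[0.015,0,-0.0021,0,0,0],[0.018,0,-0.0025,0,0,0],[0.021,0,-0.003,0,0,0],[0.024,0,-0.0034,0,0,0]]'
python3 -m creep '[[0.003,0,-0.0004,0,0,0],[0.006,0,-0.0008,0,0,0],[0.009,0,-0.0013,0,0,0],[0.012,0,-0.0017,0,0,0],[0.015,0,-0.0021,0,0,0],[0.018,0,-0.0025,0,0,0],[0.021,0,-0.003,0,0,0],[0.024,0,-0.0034,0,0,0]]'
python3 - <<'E'
from h import *
t=env.get_state()['tcp_pos'];r=t[:2]-[.5161,-.1099];print(t,'ramp x,y',r@[.1426,.9898],r@[-.9898,.1426]); grab('wrist','w3')
E
```

```text
clock: 5.85
tcp_pos: [0.5141, -0.1818, 0.0322]
orientation: [0.0, 0.756, 0.655, -0.0]
wrist_force: [-0.5, -1.6, 0.3]
finger_gap: 0.0451
clock: 6.65
tcp_pos: [0.5175, -0.1581, 0.0356]
orientation: [0.0, 0.756, 0.655, -0.0]
wrist_force: [-0.6, -1.3, 1.4]
finger_gap: 0.0449
clock: 7.45
tcp_pos: [0.5209, -0.1343, 0.039]
orientation: [0.0, 0.756, 0.655, -0.0]
wrist_force: [-0.1, -0.1, 0.1]
finger_gap: 0.045
clock: 8.25
tcp_pos: [0.5243, -0.1106, 0.0424]
orientation: [0.0, 0.756, 0.655, -0.0]
wrist_force: [0.2, -1.7, 0.3]
finger_gap: 0.045
[ 0.52425847 -0.11056354  0.04237133] ramp x,y 0.0005066237592848779 -0.00816987634499464
```

View pics/w3.png

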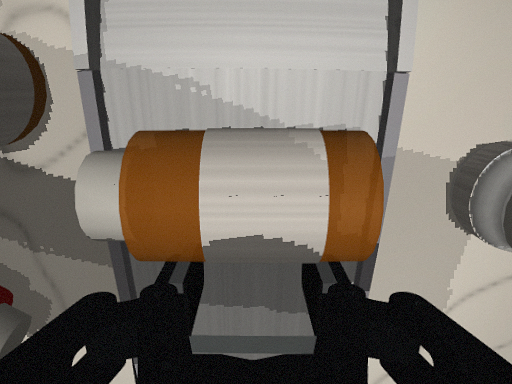

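Still in contact and square, with the crest ahead at row ~70. On to the crest, slowing down at the end.

```bash
python3 -m creep '[[0.003,0,-0.0004,0,0,0],[0.006,0,-0.0008,0,0,0],[0.009,0,-0.0013,0,0,0],[0.012,0,-0.0017,0,0,0],[0.015,0,-0.0021,0,0,0],[0.018,0,-0.0025,0,0,0],[0.021,0,-0.003,0,0,0],[0.024,0,-0.0034,0,0,0]]'
python3 -m creep '[[0.003,0,-0.0004,0,0,0],[0.0055,0,-0.0008,0,0,0],[0.008,0,-0.0011,0,0,0],[0.0105,0,-0.0015,0,0,0],[0.0125,0,-0.0018,0,0,0],[0.0145,0,-0.002,0,0,0],[0.0165,0,-0.0023,0,0,0],[0.0185,0,-0.0026,0,0,0]]'
python3 -m creep '[[0.002,0,-0.0003,0,0,0],[0.004,0,-0.0006,0,0,0],[0.006,0,-0.0008,0,0,0],[0.008,0,-0.001,0,0,0],[0.01,0,-0.001,0,0,0],[0.012,0,-0.001,0,0,0],[0.013,0,-0.001,0,0,0],[0.014,0,-0.001,0,0,0]]'
python3 - <<'E'
from h import *
t=env.get_state()['tcp_pos'];r=t[:2]-[.5161,-.1099];print(t,'ramp x,y',r@[.1426,.9898],r@[-.9898,.1426]); grab('wrist','w4')
E
```

```text
clock: 9.1
tcp_pos: [0.5276, -0.0868, 0.0458]
orientation: [0.0, 0.756, 0.655, -0.0]
wrist_force: [-0.4, -1.2, 0.3]
finger_gap: 0.0449
clock: 9.9
tcp_pos: [0.5303, -0.0687, 0.0483]
orientation: [0.0, 0.756, 0.655, -0.0]
wrist_force: [0.2, -1.1, 0.2]
finger_gap: 0.045
clock: 10.7
tcp_pos: [0.5322, -0.0547, 0.0493]
orientation: [0.0, 0.756, 0.655, -0.0]
wrist_force: [0.3, -0.3, 0.1]
finger_gap: 0.0451
[ 0.53224683 -0.05474648  0.0492896 ] ramp x,y 0.05689349052069809 -0.008117236688854933
```

View pics/w4.png

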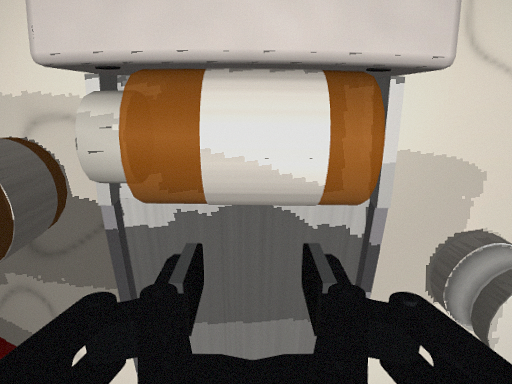

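The bottle dropped over and lies against the stop (rows 70–205), fingers clear behind it. Retreat, rise, close the fingers and go above the key.

```bash
python3 -m creep '[[-0.004,0,0,0,0,0],[-0.01,0,-0.002,0,0,0],[-0.015,0,-0.01,0,0,0],[-0.015,0,-0.03,0,0,0],[-0.015,0,-0.055,0,0,0],[-0.015,0,-0.08,0,0,0],[-0.015,0,-0.1,0,0,0],[-0.015,0,-0.11,0,0,0]]'
python3 -m creep '[[0.005,0,0,0,0,0],[0.02,0,0,0,0,0],[0.04,-0.002,0,0,0,0],[0.06,-0.003,0,0,0,0],[0.08,-0.004,0,0,0,0],[0.1,-0.005,0,0,0,0],[0.105,-0.006,0,0,0,0],[0.105,-0.007,0,0,0,0]]' 0
python3 - <<'E'
from h import *
s=env.get_state();t=s['tcp_pos'];print(t); grab('wrist','w5')
E
```

```text
clock: 11.55
tcp_pos: [0.5312, -0.0706, 0.162]
orientation: [0.002, 0.756, 0.655, 0.001]
wrist_force: [0.2, 0.3, 0.6]
finger_gap: 0.045
clock: 12.35
tcp_pos: [0.5373, 0.0365, 0.1581]
orientation: [-0.001, 0.755, 0.656, -0.001]
wrist_force: [0.3, -0.0, -0.0]
finger_gap: 0.0003
[0.53725159 0.03649532 0.15810973]
```

View pics/w5.png

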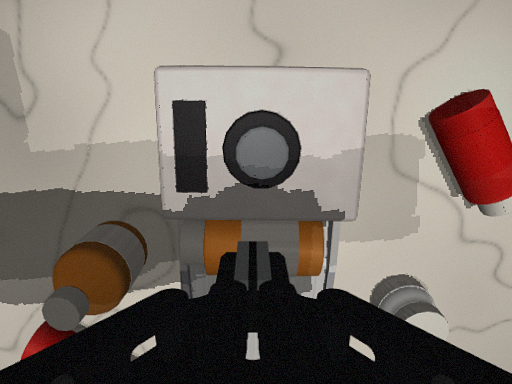

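The key's centre is at (262,153), the bottle still seated at rows 220–275, fingers shut.

Run:
```python
from h import *
s=env.get_state();t=s['tcp_pos'];k=w('w5',262,153,.107);kd=w('w5',262,153);print(k,kd)
print('tool shift',rot(s['orientation']).inv().apply(k-t))
```

```text
[0.54827188 0.07652963 0.107     ] [0.54827145 0.07654737 0.10711095]
tool shift [0.04192675 0.00528798 0.05131806]
```

```bash
python3 -m creep '[[0.01,0.001,0.002,0,0,0],[0.02,0.002,0.006,0,0,0],[0.03,0.003,0.012,0,0,0],[0.04,0.003,0.02,0,0,0],[0.04,0.003,0.028,0,0,0],[0.04,0.003,0.034,0,0,0],[0.04,0.003,0.037,0,0,0],[0.04,0.003,0.037,0,0,0]]'
python3 - <<'E'
from h import *
s=env.get_state();t=s['tcp_pos'];print(t,s['orientation'])
for k in([.5483,.0765,.107],[.5434,.073,.107]):print('tool shift',rot(s['orientation']).inv().apply(k-t))
grab('wrist','w6')
E
```

```text
clock: 13.2
tcp_pos: [0.5463, 0.074, 0.1216]
orientation: [-0.0, 0.756, 0.655, -0.001]
wrist_force: [-0.5, -0.9, -0.3]
finger_gap: -0.0
[0.5462581  0.07404682 0.12159503] [-3.27657936e-04  7.55772315e-01  6.54834190e-01 -5.32628160e-04]
tool shift [0.0027244  0.00168921 0.014592  ]
tool shift [-0.00143762 -0.00266251  0.01459875]
```

View pics/w6.png

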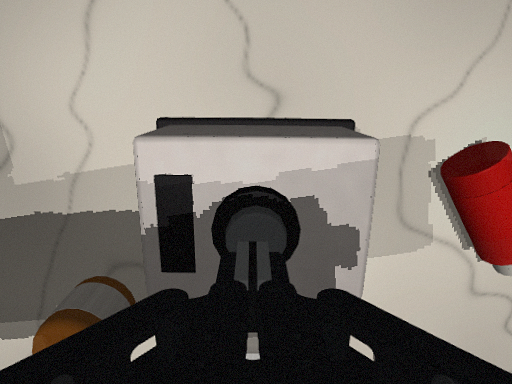

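The fingers (column 253) are above the key (collar columns 213–299). Pressing.

```bash
python3 -m creep '[[0,0,0.004,0,0,0],[0,0,0.008,0,0,0],[0,0,0.012,0,0,0],[0,0,0.014,0,0,0],[0,0,0.016,0,0,0],[0,0,0.018,0,0,0],[0,0,0.0195,0,0,0],[0,0,0.0195,0,0,0]]'
python3 -m creep '[[0,0,0.0003,0,0,0],[0,0,0.0006,0,0,0],[0,0,0.0006,0,0,0],[0,0,0.0006,0,0,0],[0,0,0.0006,0,0,0],[0,0,0.0006,0,0,0],[0,0,0.0006,0,0,0],[0,0,0.0006,0,0,0]]'
```

```text
clock: 14.05
tcp_pos: [0.5466, 0.0744, 0.1029]
orientation: [0.0, 0.756, 0.655, -0.0]
wrist_force: [-1.7, 0.2, 3.5]
finger_gap: 0.0001
clock: 14.85
tcp_pos: [0.5466, 0.0743, 0.1021]
orientation: [-0.0, 0.756, 0.655, -0.0]
wrist_force: [-3.4, -1.0, 4.0]
finger_gap: 0.0003
```

Around 4 N, i.e. near the 4 mm threshold; I press on until it bottoms out.

```bash
python3 -m creep '[[0,0,0.0005,0,0,0],[0,0,0.001,0,0,0],[0,0,0.0015,0,0,0],[0,0,0.0015,0,0,0],[0,0,0.0015,0,0,0],[0,0,0.0015,0,0,0],[0,0,0.0015,0,0,0],[0,0,0.0015,0,0,0]]'
python3 -c "
from h import *
print(env.get_state()['tcp_pos'],env.get_state()['wrist_force'])"
```

```text
clock: 15.65
tcp_pos: [0.5467, 0.0743, 0.1011]
orientation: [0.0, 0.756, 0.655, 0.0]
wrist_force: [-5.0, -1.3, 7.6]
finger_gap: 0.0001
[0.5466691  0.07433377 0.10105951] [-4.97363711 -1.33628848  7.57380836]
```

```bash
python3 -m creep '[[0,0,0.0005,0,0,0],[0,0,0.001,0,0,0],[0,0,0.001,0,0,0],[0,0,0.001,0,0,0],[0,0,0.001,0,0,0],[0,0,0.001,0,0,0],[0,0,0.001,0,0,0],[0,0,0.001,0,0,0]]'
python3 -m creep '[[0,0,-0.003,0,0,0],[0,0,-0.008,0,0,0],[0,0,-0.018,0,0,0],[0,0,-0.035,0,0,0],[0,0,-0.055,0,0,0],[0,0,-0.075,0,0,0],[0,0,-0.09,0,0,0],[0,0,-0.1,0,0,0]]'
python3 -m creep '[[0,0,-0.005,0,0,0],[-0.01,0,-0.01,0,0,0],[-0.02,0,-0.01,0,0,0],[-0.035,0,-0.01,0,0,0],[-0.05,0,-0.01,0,0,0],[-0.06,0,-0.01,0,0,0],[-0.065,0,-0.01,0,0,0],[-0.065,0,-0.01,0,0,0]]'
python3 - <<'E'
from h import *
grab('wrist','w7')
print('key',w('w7',262,190))
E
```

```text
clock: 16.45
tcp_pos: [0.5467, 0.0743, 0.1009]
orientation: [0.0, 0.756, 0.655, 0.0]
wrist_force: [-6.4, -1.2, 12.4]
finger_gap: 0.0
clock: 17.25
tcp_pos: [0.5479, 0.0745, 0.2015]
orientation: [0.001, 0.756, 0.655, 0.001]
wrist_force: [0.8, 0.5, -1.0]
finger_gap: 0.0001
clock: 18.05
tcp_pos: [0.5374, 0.009, 0.2096]
orientation: [-0.0, 0.756, 0.654, -0.0]
wrist_force: [0.7, 0.2, 0.5]
finger_gap: 0.0001
key [0.54490039 0.00771319 0.08643655]
```

View pics/w7.png

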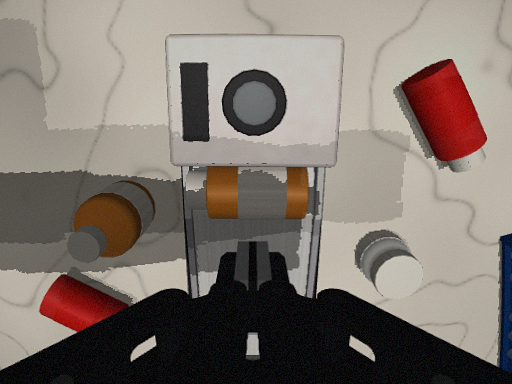

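The key bottomed out: force rose to 12.4 N and the tool stopped at 6.1 mm of travel. The bottle is seated (rows 166–219, top at 86.4 mm against the expected 87) and the robot is clear. I check that the key came back up and hand in.

Run:
```python
from h import *
print('key up?',w('w7',254,102)); 
b=w('w7',258,188); r=b[:2]-[.5161,-.1099]; print('bottle',b,'ramp x',r@[.1426,.9898])
print(env.hand_in())
```

```text
key up? [0.54831116 0.07708855 0.10706687]
bottle [0.54192257 0.00965073 0.08574714] ramp x 0.12201361627788966
the job is handed in; nothing more can be done
None
```

The bottle is seated in the cradle against the stop, the button has been pressed and released, and the job is handed in at about 18 s of the 51 s allowed.

- **Bottle:** I rolled it up the deck with both fingertips behind it at 30 mm/s, slowing to 20 mm/s at the crest. In each picture on the way up it lay square against the fingers. It dropped over the crest and came to rest. The last wrist picture shows it touching the stop, with its top at about 86 mm (87 mm expected).
- **Key:** I pressed it with the fingers shut until it bottomed out. The tool stopped about 6 mm below the key's rest height, with the force at 12.4 N. After release its top read 107.1 mm, so it is fully up.
- **Surroundings:** The arm ended clear, with the tool at 0.21 m height. In the last picture the reagent bottle and the cup look undisturbed; I did not take a final picture of the rest of the bench.

**Disagreements:** The top and wrist cameras placed the key about 6 mm apart. I aimed between the two, and the wrist picture showed the fingers over the key. Pressing also produced a sideways force of up to 6 N, for which I found no cause.

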